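# Put three mixed-up hole saws back on their own stands

### The job

The three hole saws were put back in a hurry, each on another one's stand: swap them round so that each sits fully home over the plug of the stand painted in its own colour, teeth down and upright. Every stand is taken, so park one saw on the rubber mat on the way, and never stand a saw's teeth on the bare table. Leave the masking tape, the tray of screws and the hinge where they are.

Things in the scene. Friction and masses are not known exactly. Their poses are not given: they have to be found in the camera images.
- saw_red: smallest hole saw, red painted steel cup standing teeth down: 36 mm outside diameter, 29 mm bore, 50 mm high, 45 mm deep inside, closed crown on top with a 4 mm high hex boss 21 mm wide, bare steel band at the teeth; 90 g within 30 %; plain cylindrical wall, take it across the diameter. Origin on its axis in the plane of the tooth tips; z up through the crown
- saw_yellow: middle hole saw, yellow painted steel cup standing teeth down: 50 mm outside diameter, 43 mm bore, 50 mm high, 45 mm deep inside, closed crown on top with a 4 mm high hex boss 21 mm wide, bare steel band at the teeth; 140 g within 30 %; plain cylindrical wall, take it across the diameter. Origin on its axis in the plane of the tooth tips; z up through the crown
- saw_blue: largest hole saw, blue painted steel cup standing teeth down: 66 mm outside diameter, 59 mm bore, 50 mm high, 45 mm deep inside, closed crown on top with a 4 mm high hex boss 21 mm wide, bare steel band at the teeth; 200 g within 30 %; plain cylindrical wall, take it across the diameter. Origin on its axis in the plane of the tooth tips; z up through the crown
- stand_red: stand of the red saw: fixed round base 96 mm across, 14 mm thick, top painted red, with a bare wooden plug in its centre 24 mm across and 22 mm high (top at 36 mm, edge tapered 2.5 mm). Its own saw goes over the plug until the teeth stand on the base. At the start the blue saw stands loosely round this plug, teeth on the base. Origin: centre of the underside, z up
- stand_yellow: stand of the yellow saw: fixed round base 96 mm across, 14 mm thick, top painted yellow, with a bare wooden plug in its centre 38 mm across and 22 mm high (top at 36 mm, edge tapered 2.5 mm). Its own saw goes over the plug until the teeth stand on the base. At the start the red saw perches on top of this plug, teeth at 36 mm. Origin: centre of the underside, z up
- stand_blue: stand of the blue saw: fixed round base 96 mm across, 14 mm thick, top painted blue, with a bare wooden plug in its centre 54 mm across and 22 mm high (top at 36 mm, edge tapered 2.5 mm). Its own saw goes over the plug until the teeth stand on the base. At the start the yellow saw perches on top of this plug, teeth at 36 mm. Origin: centre of the underside, z up
- rubber_mat: round black ribbed rubber mat, fixed, 110 mm across, 8 mm thick, empty at the start: the free spot to park a saw. Origin in the centre of the underside, z up
- masking_tape: roll of cream masking tape lying flat, 104 mm across, 25 mm high; stays where it is. Origin in the centre of the underside
- screw_tray: open brown card tray of screws, 65 x 90 mm, 35 mm high; stays where it is. Origin in the centre of the underside
- hinge: loose steel butt hinge lying flat, 64 x 60 mm, 8 mm high; stays where it is. Origin in the centre of the underside
Mind the look-alikes: they are no part of the job. Several things have the shape of the saw_red; the one meant has the colours described above.

How it is judged (in metres and radians):
On the way:
1. one of the hole saws stands on the rubber mat, upright and released (((horizontal distance between saw_red and rubber_mat below 0.035 m and z of saw_red in the frame of rubber_mat between 0.004 and 0.012 m and angle between saw_red's own z axis and vertical below 0.1 rad and linear speed of saw_red below 0.02 m/s and contact force between the fingers and saw_red below 0.1 N) or (horizontal distance between saw_yellow and rubber_mat below 0.035 m and z of saw_yellow in the frame of rubber_mat between 0.004 and 0.012 m and angle between saw_yellow's own z axis and vertical below 0.1 rad and linear speed of saw_yellow below 0.02 m/s and contact force between the fingers and saw_yellow below 0.1 N) or (horizontal distance between saw_blue and rubber_mat below 0.035 m and z of saw_blue in the frame of rubber_mat between 0.004 and 0.012 m and angle between saw_blue's own z axis and vertical below 0.1 rad and linear speed of saw_blue below 0.02 m/s and contact force between the fingers and saw_blue below 0.1 N))), for 0.2 s.
At the end, for the whole second after the job is handed in: each hole saw stands released, upright (within 0.1 rad) and at rest over the plug of the stand of its own colour, its axis within 8 mm of the stand's and its teeth down on the base (14 mm, within 4 mm, above the stand's underside) (horizontal distance between saw_red and stand_red below 0.008 m and z of saw_red in the frame of stand_red between 0.01 and 0.018 m and angle between each of saw_red, saw_yellow, saw_blue's own z axis and vertical below 0.1 rad and linear speed of each of saw_red, saw_yellow, saw_blue below 0.02 m/s and contact force between the fingers and saw_red below 0.1 N and horizontal distance between saw_yellow and stand_yellow below 0.008 m and z of saw_yellow in the frame of stand_yellow between 0.01 and 0.018 m and contact force between the fingers and saw_yellow below 0.1 N and horizontal distance between saw_blue and stand_blue below 0.008 m and z of saw_blue in the frame of stand_blue between 0.01 and 0.018 m and contact force between the fingers and saw_blue below 0.1 N); the robot touches nothing.
It fails at once if a hole saw's teeth stand on the bare table (height (world z) of any of saw_red, saw_yellow, saw_blue below 0.004 m).
It fails at once if the masking tape is shifted by more than 20 mm (distance of masking_tape from where it was at the start of the episode above 0.02 m).
It fails at once if the tray of screws is shifted by more than 20 mm (distance of screw_tray from where it was at the start of the episode above 0.02 m).
It fails at once if the hinge is shifted by more than 20 mm (distance of hinge from where it was at the start of the episode above 0.02 m).
It also fails if it takes over 96 s, if anything falls off the work surface, if the arm or the gripper's body presses on something with over 40 N, if the wrist force passes 120 N, or if a joint passes its speed limit or range.

### The arm

A 6-joint arm with a two-finger parallel gripper is mounted at the origin on the work surface; the furniture and walls round the work are solid. World frame = base frame: x ahead of the robot, y to its left, z up, the work surface at z = 0. Lengths are in mm, angles in rad, forces in N, time in s.
With the tool pointing down it reaches from about 275 to 1000 mm from the base axis. Payload 8.4 kg.
Tool frame: the origin (TCP) lies at the very end of the fingers, on their centre line; the grasp point (between the pads) lies 19 mm behind it (r.pinch_z is the distance from the TCP to the grasp point, in mm); z points along the fingers, y is the line along which they close (so a half turn about z gives the same grasp; the last joint's range is limited). The gripper opens to 85 mm and grips with 20 to 120 N. Pads are 22 mm wide; open, the fingers measure 114 mm over their backs; the gripper's body (76 mm by 85 mm) begins 54 mm behind the grasp point. The pads swing forward as they close: fully open they stand 13 mm farther back than shut.
Start: joints at [-0.664, 0.353, 1.633, -0, 1.155, -0.002], TCP at [492.98, -384.186, 231.281] pointing down, gripper open.
Joint ranges: [-2.63, 2.63], [-0.92, 2.1], [0.06, 2.66], [-1.3, 4.44], [0, 2.69], [-3.02, 3.02]. Speed limits (rad/s): [2.22, 2.22, 2.79, 3.14, 3.14, 3.14].

### API

Orientations are given as [roll, pitch, yaw] about the fixed x, y, z axes, in that order (R = Rz(yaw) Ry(pitch) Rx(roll)).
In Python, from rig import r gives the robot as it stands.
- The arm moves only by the tool carry_out, never from a script. Its argument "series" is a list of rows, each a list of 7 numbers: the turn, a rotation vector about the tool's x, y, z as a fraction of full scale, then the shift along the tool's x, y, z as a fraction of full scale, then the gripper command: -1 is fully open, 1 is shut, values between are in proportion. A call has 1 to 8 rows; each row is the pose to reach, as a shift and turn from the pose commanded when the call began, along the tool's axes at that moment, turning the shorter way round; what a row does not reach only later rows make up. Full scale, the value 1, is 0.25 m for a shift and pi rad for a turn. A row lasts 1/8 s, in which the tool goes at most 62.5 mm and 10.7 degrees, less where a joint would pass 70% of its speed; a pose out of reach is approached as far as the arm can. A call with a number of a shift or a turn outside -1 to 1 is refused whole. A call with a gripper value outside its range is refused whole. The fingers move at their own pace and stop on an object; "force" is the grip in N (left out, the last holds). Time passes only in rows, so rows that repeat a pose let the fingers close. It gives the time, the measured TCP pose, the force, the opening and the grip force at its end, in the units of the state.
- r.sense(): the state, without advancing time (a new reading comes with each control period).
- r.grab_frame(name): name is "side" or "top"; returns the picture (400x640x3 uint8, red, green, blue); there is no depth.
- r.get_calibration(name): a dict with "K" (3x3 intrinsics, pixels), "pose" (4x4, takes a point from camera to world coordinates). Camera axes: x right, y up, looking along -z (the intrinsics and any distortion apply to the point x, -y, -z); pixel columns grow to the right and rows downward; lengths in mm; the calibration is good to about 2 mm. A picture is of the moment at which its call begins. get_calibration takes no time and is no camera call.
- r.sign_off(): hands the job in; it is judged then, once.
Trained networks look in the newest picture that a camera, given by its name, has taken for a name from the list of things; names that differ only in an ending like _2 or _b are one class to them, and where a whole thing is asked for, a point or a joint stands for the part that bears it (a point fixed in the world has none). Each returns a list of dicts, best first, with "score" (0 to 1); they miss things now and then, are a little off and sometimes report something else, mostly with a low value. They report only what shows in the picture. A call takes as long as a camera call. They do not tell look-alikes from the thing itself.
- r.silhouettes(camera, label): "region" (400x640 bool, what is visible of it) and "position" ([row, column] in pixels, amid what is visible of it).
The state is a dict: "clock": time; "qpos": joint angles; "qvel": joint speeds; "joint_efforts": joint torques, N m; "eef_pos": TCP position; "tcp_rot": TCP orientation; "contact_force": force on the tool from outside, world axes, zero at the start; "wrist_torque": the same for the moment, N m; "opening": opening from 0.0 (shut) to 1.0 (fully open); "grasp_force": force on a finger pad.
Only numpy, scipy, OpenCV 4.12 (cv2) and the standard library are available. Lean on these libraries where they do the work, as an engineer would, in place of code of your own. Each camera call takes 0.05 s, during which the arm holds its last target. There are 200 camera calls.

## Working session

There is one attempt and no reset: what is moved stays moved. The work goes in short steps, Python scripts to look and compute and a tool call to move; the robot and the scene stay as the last step left them, time stands still between calls to the robot, and variables do not carry over. Pictures are saved under pics/ and viewed, at most 14 in all, crops included, and the job is handed in when it is done.

Besides the shell and the picture viewer there is one more tool, called after "Call:" as name([rows], argument=value, ...), one row to a line, values as JSON. carry_out: Moves the arm, as the interface text tells. Its arguments: {"type":"object","properties":{"series":{"type":"array"},"force":{"type":"number"}},"required":["series"]}

```bash
mkdir -p pics
cat > h.py <<'E'
import numpy as np, cv2
from rig import r
def snap(c,fn=None,crop=None,scale=1):
    im=r.grab_frame(c)
    if fn:
        o=im if crop is None else im[crop[0]:crop[1],crop[2]:crop[3]]
        o=cv2.resize(o,None,fx=scale,fy=scale,interpolation=cv2.INTER_CUBIC)
        cv2.imwrite('pics/'+fn,o[:,:,::-1])
    return im
def ray(c,row,col,z):
    k=r.get_calibration(c);K=np.array(k['K']);P=np.array(k['pose'])
    d=np.linalg.inv(K)@[col,row,1];d=P[:3,:3]@[d[0],-d[1],-d[2]];o=P[:3,3]
    return o+d*(z-o[2])/d[2]
def proj(c,p):
    k=r.get_calibration(c);K=np.array(k['K']);P=np.array(k['pose'])
    q=P[:3,:3].T@(np.array(p)-P[:3,3]);q=K@[q[0],-q[1],-q[2]];return q[:2][::-1]/q[2]
E
python3 - <<'E'
from h import *
np.set_printoptions(precision=1,suppress=True)
for c in('top','side'):
    snap(c,c+'0.png'); k=r.get_calibration(c); print(c,k)
for n in ['saw_red','saw_yellow','saw_blue','stand_red','stand_yellow','stand_blue','rubber_mat','masking_tape','screw_tray','hinge']:
    for c in ('top','side'):
        for d in r.silhouettes(c,n)[:4]:
            print(n,c,round(d['score'],2),np.array(d['position']),d['region'].sum(),ray(c,*d['position'],40))
print(r.sense())
E
```

```text
top {'K': array([[464.4,   0. , 318.4],
       [  0. , 464.4, 203. ],
       [  0. ,   0. ,   1. ]]), 'pose': array([[  -0. ,    1. ,   -0.1,  512.5],
       [  -1. ,   -0. ,    0. ,  101.7],
       [   0. ,    0.1,    1. , 1041.2],
       [   0. ,    0. ,    0. ,    1. ]])}
side {'K': array([[503.1,   0. , 317.5],
       [  0. , 503.1, 197.3],
       [  0. ,   0. ,   1. ]]), 'pose': array([[  -1. ,   -0. ,   -0. ,  600.6],
       [  -0. ,   -0.6,    0.8, 1188.7],
       [  -0. ,    0.8,    0.6,  794.9],
       [   0. ,    0. ,    0. ,    1. ]])}
saw_red top 0.79 [123.4 423.4] 305 [ 779.9 -170.7   40. ]
saw_red top 0.59 [188.7 364.6] 252 [636.5 -34.8  40. ]
saw_red top 0.56 [176.2 309.4] 246 [666.3  84.9  40. ]
saw_red top 0.5 [153.6 410. ] 304 [ 712.4 -137.8   40. ]
saw_red side 0.74 [156.8 285.9] 149 [ 709.2 -119.4   40. ]
saw_red side 0.69 [199.2 298.5] 276 [664.  103.6  40. ]
saw_red side 0.58 [162.8 310.9] 243 [633.9 -82.7  40. ]
saw_red side 0.45 [153.8 261.8] 178 [ 783.3 -139.1   40. ]
saw_yellow top 0.74 [271. 264.] 441 [464.2 186.   40. ]
saw_yellow side 0.57 [209.8 378.5] 4
[... 774 characters left out ...]
  18.4  40. ]
masking_tape top 0.74 [221.2 437.8] 939 [ 562.1 -192.4   40. ]
masking_tape side 0.72 [153.2 341.4] 493 [ 542.5 -137.4   40. ]
hinge top 0.95 [224.6 306. ] 755 [561.   94.5  40. ]
hinge top 0.55 [271.8 263.9] 455 [462.5 186.2  40. ]
hinge side 0.65 [207.2 340.1] 356 [556.  141.4  40. ]
{'clock': 1.1, 'qpos': array([-0.7,  0.4,  1.6,  0. ,  1.2, -0. ]), 'qvel': array([ 0., -0.,  0., -0., -0.,  0.]), 'joint_efforts': array([ -0. , -60.5, -34.2,  -0. ,   0. ,  -0. ]), 'eef_pos': array([ 493. , -384.2,  231.3]), 'tcp_rot': array([-3.1, -0. ,  0.9]), 'contact_force': array([-0.5,  0.6,  1.1]), 'wrist_torque': array([ 0., -0., -0.]), 'grasp_force': 0.0, 'opening': 0.9984835726629436}
```

View pics/top0.png

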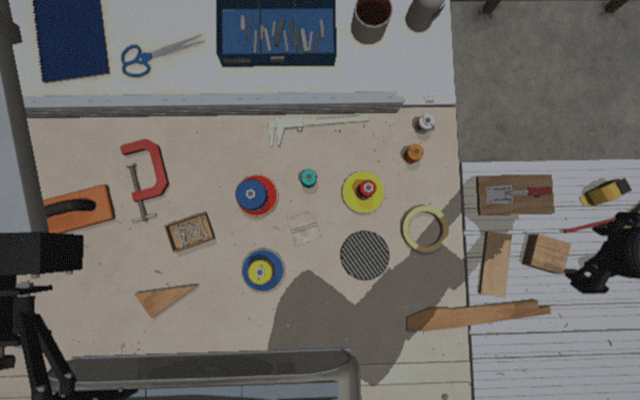

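View pics/side0.png

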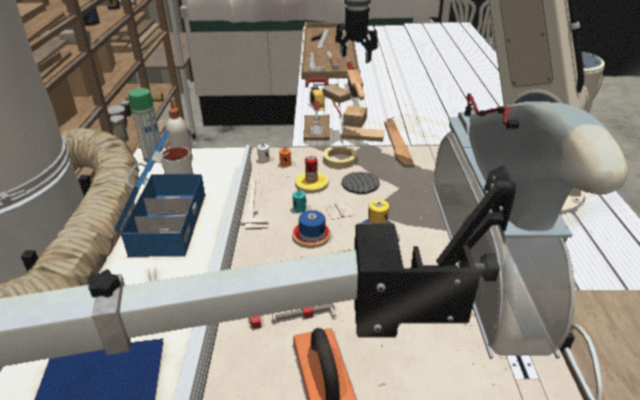

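The top picture shows the real red saw on the yellow stand at about (188,367). Its look-alikes are teal (177,309), orange (153,413) and white (122,425). The blue saw is on the red stand at (193,252), the yellow saw on the blue stand at (271,263), and the mat is empty at (255,364). Next I'll fit the positions with a known-size cylinder model.

```bash
cat >> h.py <<'E'
from scipy.optimize import minimize
T=np.linspace(0,2*np.pi,48,endpoint=False)
def colmask(im,col):
    h=cv2.cvtColor(im,cv2.COLOR_RGB2HSV);H,S,V=h[...,0].astype(int),h[...,1],h[...,2]
    if col=='red': m=((H<5)|(H>172))&(S>140)
    if col=='yellow': m=(H>22)&(H<34)&(S>130)
    if col=='blue': m=(H>100)&(H<125)&(S>90)
    if col=='mat': m=(V<75)
    return (m&(V>35 if col!='mat' else True)).astype(np.uint8)
def fit(c,mask,R,z0,z1,x0,rad=40):
    """fit xy of an upright cylinder to the hull of mask near x0"""
    p=proj(c,[*x0,z1]);yy,xx=np.mgrid[:400,:640]
    m=mask*((yy-p[0])**2+(xx-p[1])**2<rad**2).astype(np.uint8)
    n,l,s,_=cv2.connectedComponentsWithStats(m)
    big=[i for i in range(1,n) if s[i,4]>15]
    pts=np.argwhere(np.isin(l,big))[:,::-1].astype(np.int32)
    S=8;hull=cv2.convexHull(pts)
    A=np.zeros((640,640),np.uint8);off=np.array([p[1],p[0]])-40
    # pixel squares -> hull grown by half a pixel
    sq=np.concatenate([pts+d for d in ([-.5,-.5],[.5,-.5],[-.5,.5],[.5,.5])])
    cv2.fillConvexPoly(A,cv2.convexHull(((sq-off)*S).astype(np.int32)),1)
    def cost(x):
        q=np.array([proj(c,[x[0]+R*np.cos(t),x[1]+R*np.sin(t),z]) for z in(z0,z1) for t in T])[:,::-1]
        B=np.zeros_like(A);cv2.fillConvexPoly(B,cv2.convexHull(((q-off)*S).astype(np.int32)),1)
        return 1-(A&B).sum()/max(1,(A|B).sum())
    o=minimize(cost,x0,method='Nelder-Mead',options=dict(initial_simplex=[x0,[x0[0]+8,x0[1]],[x0[0],x0[1]+8]],xatol=.2,fatol=1e-4))
    return o.x,1-o.fun
E
cat > m.py <<'E'
from h import *
np.set_printoptions(precision=1,suppress=True)
im={c:snap(c) for c in('top','side')}
J=[('stand_red','red',48,0,14,(625,200)),('saw_blue','blue',33,24,64,(628,205)),
('stand_yellow','yellow',48,0,14,(630,-25)),('saw_red','red',18,46,86,(630,-30)),
('stand_blue','blue',48,0,14,(466,185)),('saw_yellow','yellow',25,46,86,(462,184)),('mat','mat',55,0,8,(493,-28))]
for n,k,R,a,b,x in J:
    for c in im:
        try: print(n,c,*fit(c,colmask(im[c],k),R,a,b,x,34))
        except Exception as e: print(n,c,'fail',e)
E
python3 m.py
python3 - <<'E'
from h import *
snap('top','crop.png',(140,300,220,420),4)
E
```

```text
stand_red top fail time passes only in moves, steps and waits
stand_red side fail time passes only in moves, steps and waits
saw_blue top fail time passes only in moves, steps and waits
saw_blue side fail time passes only in moves, steps and waits
stand_yellow top fail time passes only in moves, steps and waits
stand_yellow side fail time passes only in moves, steps and waits
saw_red top fail time passes only in moves, steps and waits
saw_red side fail time passes only in moves, steps and waits
stand_blue top fail time passes only in moves, steps and waits
stand_blue side fail OpenCV(4.12.0) /io/opencv/modules/imgproc/src/drawing.cpp:2404: error: (-215:Assertion failed) points.checkVector(2, CV_32S) >= 0 in function 'fillConvexPoly'

saw_yellow top fail time passes only in moves, steps and waits
saw_yellow side fail time passes only in moves, steps and waits
mat top fail time passes only in moves, steps and waits
mat side fail time passes only in moves, steps and waits
```

View pics/crop.png

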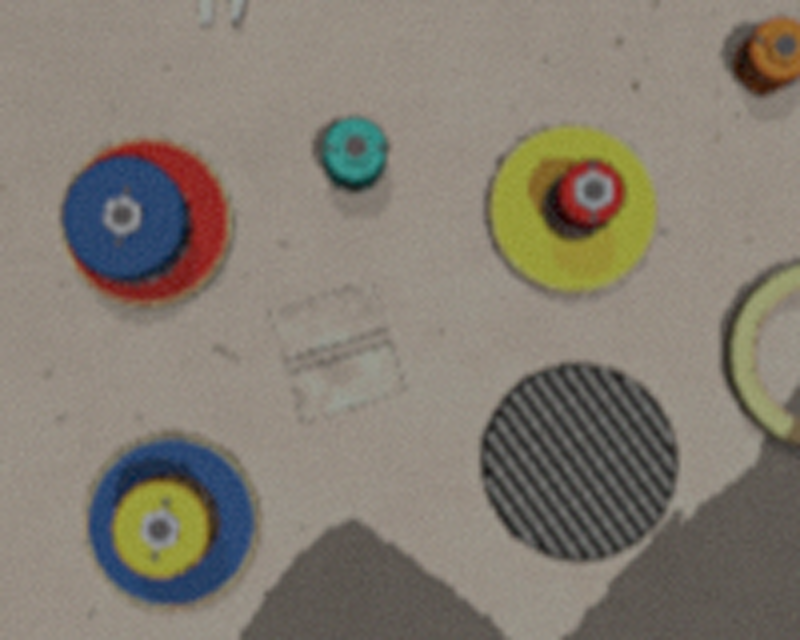

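The crop confirms it: blue saw on red stand, red saw on yellow stand, yellow saw on blue stand. The calibration calls failed inside the fit loop, so I'll cache them.

```bash
python3 - <<'E'
s=open('h.py').read()
s=s.replace("k=r.get_calibration(c);K=np.array(k['K']);P=np.array(k['pose'])","K,P=CAL[c]")
s=s.replace("from rig import r\n","from rig import r\nCAL={c:(lambda k:(np.array(k['K']),np.array(k['pose'])))(r.get_calibration(c)) for c in('top','side')}\n",1)
open('h.py','w').write(s)
E
python3 m.py; python3 -c "
from h import *
s=r.sense();print(s['clock'],s['eef_pos'],s['tcp_rot'])"
```

```text
stand_red top [631.9 201.2] 0.7601895635435411
stand_red side [630.2 182.6] 0.524798842780942
saw_blue top [627.7 211. ] 0.9103506469154322
saw_blue side [628.4 207.2] 0.8362022713046589
stand_yellow top [635.4 -34. ] 0.8804614629356897
stand_yellow side [634.9 -49.7] 0.675301791021224
saw_red top [632.1 -33.7] 0.754701418673705
saw_red side [633.8 -37.9] 0.6008140922169977
stand_blue top [468.4 191.6] 0.8535540763038011
stand_blue side fail OpenCV(4.12.0) /io/opencv/modules/imgproc/src/drawing.cpp:2404: error: (-215:Assertion failed) points.checkVector(2, CV_32S) >= 0 in function 'fillConvexPoly'

saw_yellow top [465.3 190.8] 0.9106808433516583
saw_yellow side [458.  145.6] 0.39555713524080327
mat top [492.4 -33.5] 0.9509246259376629
mat side [492.2 -33.1] 0.2431003466280549
1.35 [ 492.96853057 -384.18449512  231.28535001] [-3.14158049e+00 -3.01264349e-05  9.08733220e-01]
```

Call:
carry_out([
  [0, 0, -0.0527, 0.18, -0.135, 0, -1],
  [0, 0, -0.1053, 0.36, -0.27, 0, -1],
  [0, 0, -0.158, 0.55, -0.41, 0, -1],
  [0, 0, -0.2107, 0.756, -0.553, 0, -1],
  [0, 0, -0.2107, 0.756, -0.553, 0, -1],
], force=40)

```text
clock: 1.98
eef_pos: [500.1, -146.6, 231.5]
tcp_rot: [3.142, -0.001, 1.577]
contact_force: [0.4, -0.5, -0.0]
opening: 1.002
grasp_force: 0.0
```

Run:
```python
from h import *
np.set_printoptions(precision=1,suppress=True)
im=snap('top')
for n,k,R,a,b,x in [('stand_red','red',43,14,14,(632,201)),('stand_yellow','yellow',43,14,14,(635,-34)),('stand_blue','blue',43,14,14,(468,191)),('saw_blue','blue',33,62,64,(628,210)),('saw_yellow','yellow',25,84,86,(465,190)),('saw_red','red',18,84,86,(632,-34))]:
    m=colmask(im,k)
    if n=='stand_blue': m|=colmask(im,'yellow')
    if n=='stand_yellow': m|=colmask(im,'red')
    try: print(n,*fit('top',m,R,a,b,x,30 if 'stand' in n else 15))
    except Exception as e: print(n,e)
print('boss',ray('top',193.5,250.5,68),ray('top',187.25,368.5,90),ray('top',272,260,90))
s=r.sense();print(s['clock'],s['eef_pos'],s['tcp_rot'],s['qpos'])
```

```text
stand_red [630.8 201.3] 0.8968138195777351
stand_yellow [638.  -31.9] 0.7375330848948526
stand_blue [464.9 191.5] 0.9366346233431473
saw_blue [628.  209.8] 0.9348322323899562
saw_yellow [465.5 190.2] 0.9581151832460733
saw_red [631.3 -32.7] 0.8921852387843705
boss [627.6 209.8  68. ] [633.2 -36.2  90. ] [464.8 189.8  90. ]
2.025 [ 500.3 -148.5  231.6] [3.1 0.  1.6] [-0.3  0.2  1.9 -0.   1.1 -0.3]
```

Call:
carry_out([
  [0, 0, 0, 0.24, -0.04, 0.1, -1],
  [0, 0, 0, 0.48, -0.08, 0.2, -1],
  [0, 0, 0, 0.72, -0.12, 0.3, -1],
  [0, 0, 0, 0.96, -0.14, 0.4, -1],
  [0, 0, 0, 0.96, -0.14, 0.4, -1],
])

```text
clock: 2.65
eef_pos: [464.5, 91.2, 130.0]
tcp_rot: [-3.14, 0.0, 1.571]
contact_force: [-0.1, -1.5, 0.3]
opening: 1.003
grasp_force: 0.0
```

Call:
carry_out([
  [0, 0, 0, 0.2, 0, 0, -1],
  [0, 0, 0, 0.4, 0, 0, -1],
  [0, 0, 0, 0.4, 0, 0, -1],
  [0, 0, 0, 0.4, 0, 0, -1],
])

```text
clock: 3.15
eef_pos: [465.7, 188.7, 131.3]
tcp_rot: [3.142, 0.001, 1.57]
contact_force: [-1.3, 0.1, -0.4]
opening: 1.0
grasp_force: 0.0
```

Run:
```python
from h import *
np.set_printoptions(precision=1,suppress=True)
im=snap('side','s1.png',(130,290,230,430),4)
im=snap('top')
for n,k,R,a,b,x in [('stand_yellow','yellow',43,14,14,(635,-34)),('saw_red','red',18,84,86,(632,-34)),('stand_red','red',43,14,14,(632,201))]:
    m=colmask(im,k)
    print(n,*fit('top',m,R,a,b,x,30 if 'stand' in n else 15))
s=r.sense();print(s['clock'],s['eef_pos'],s['tcp_rot'],s['qpos'])
```

```text
stand_yellow [632.7 -33.9] 0.8946170699526709
saw_red [631.  -33.2] 0.9065225882046608
stand_red [630.5 201.6] 0.8930500356669724
3.25 [465.5 188.3 131.3] [-3.1  0.   1.6] [ 0.4  0.3  2.  -0.   0.9  0.4]
```

View pics/s1.png

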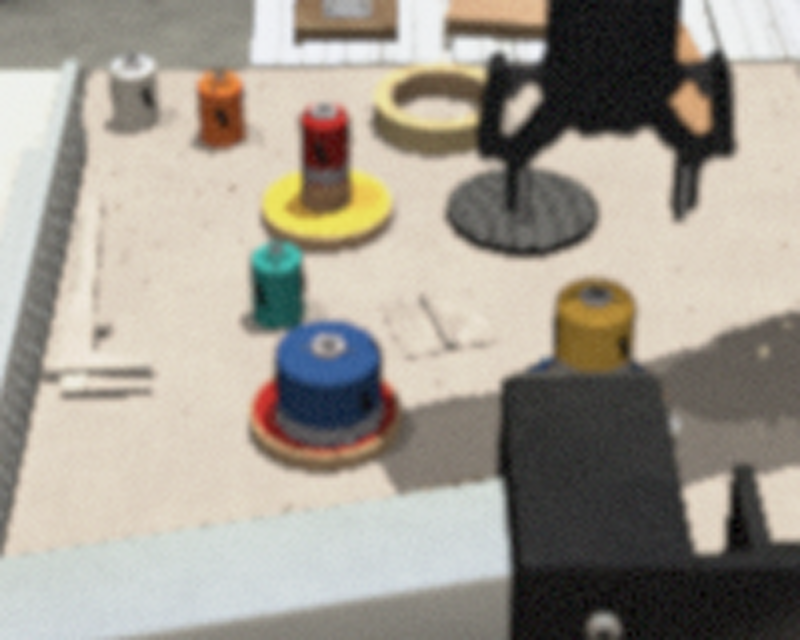

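The gripper sits centred above the yellow saw. I'll lower it and grip.

Call:
carry_out([
  [0, 0, 0, 0, 0, 0.12, -1],
  [0, 0, 0, 0, 0, 0.24, -1],
  [0, 0, 0, 0, 0, 0.31, -1],
  [0, 0, 0, 0, 0, 0.348, -1],
  [0, 0, 0, 0, 0, 0.348, -1],
  [0, 0, 0, 0, 0, 0.348, 1],
  [0, 0, 0, 0, 0, 0.348, 1],
  [0, 0, 0, 0, 0, 0.348, 1],
])

```text
clock: 4.25
eef_pos: [465.7, 190.0, 45.3]
tcp_rot: [3.14, -0.0, 1.571]
contact_force: [-1.1, -1.4, 6.3]
opening: 0.583
grasp_force: 40.4
```

Call:
carry_out([
  [0, 0, 0, 0, 0, 0, 1],
  [0, 0, 0, 0, 0, 0, 1],
  [0, 0, 0, 0, 0, 0, 1],
])

```text
clock: 4.62
eef_pos: [465.6, 190.0, 45.2]
tcp_rot: [3.14, -0.0, 1.571]
contact_force: [-1.5, -1.9, 7.8]
opening: 0.579
grasp_force: 40.4
```

Call:
carry_out([
  [0, 0, 0, 0, 0, -0.1, 1],
  [0, 0, 0, 0, 0, -0.25, 1],
  [0, 0, 0, -0.15, 0.02, -0.25, 1],
  [0, 0, 0, -0.35, 0.05, -0.25, 1],
  [0, 0, 0, -0.58, 0.08, -0.25, 1],
  [0, 0, 0, -0.78, 0.1, -0.25, 1],
  [0, 0, 0, -0.894, 0.108, -0.25, 1],
  [0, 0, 0, -0.894, 0.108, -0.25, 1],
])

```text
clock: 5.62
eef_pos: [492.2, -35.2, 107.1]
tcp_rot: [3.141, 0.0, 1.568]
contact_force: [-0.6, 0.4, -1.4]
opening: 0.58
grasp_force: 42.2
```

Run:
```python
from h import *
np.set_printoptions(precision=1,suppress=True)
im=snap('side','s2.png',(100,260,230,430),4)
im=snap('top')
for n,k,R,a,b,x in [('stand_red','red',43,14,14,(632,201)),('stand_blue','blue',43,14,14,(465,191))]:
    print(n,*fit('top',colmask(im,k),R,a,b,x,30))
s=r.sense();print(s['clock'],s['eef_pos'],s['tcp_rot'],s['opening'],s['grasp_force'])
```

```text
stand_red [630.5 201.6] 0.8982497052944493
stand_blue [466.3 191.9] 0.9341178136839496
5.725 [492.  -33.5 106.9] [ 3.1 -0.   1.6] 0.5816424008969511 42.16565553098917
```

View pics/s2.png

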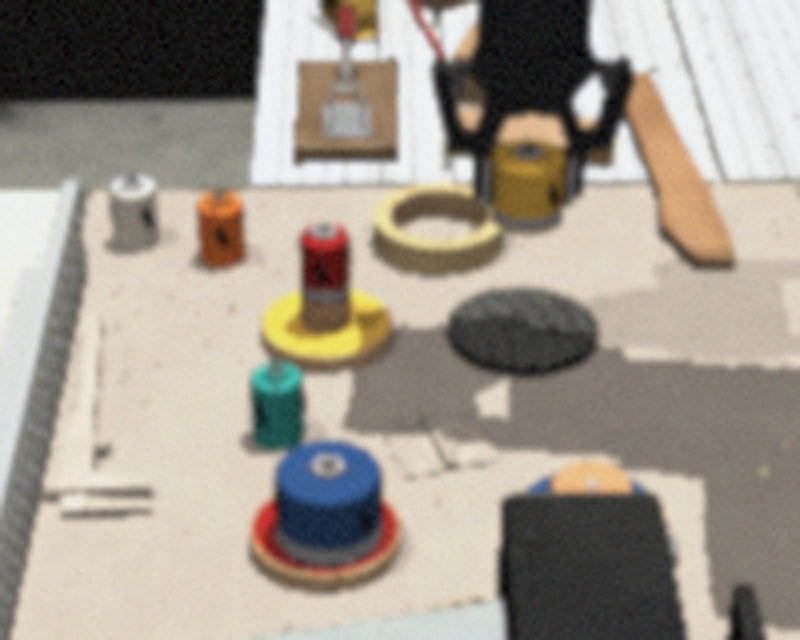

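The yellow saw hangs upright in the grip, above the mat. I'll lower it and release.

Call:
carry_out([
  [0, 0, 0, 0, 0, 0.15, 1],
  [0, 0, 0, 0, 0, 0.28, 1],
  [0, 0, 0, 0, 0, 0.33, 1],
  [0, 0, 0, 0, 0, 0.355, 1],
  [0, 0, 0, 0, 0, 0.355, 1],
  [0, 0, 0, 0, 0, 0.355, 1],
])

```text
clock: 6.48
eef_pos: [492.9, -33.6, 18.9]
tcp_rot: [3.14, 0.0, 1.571]
contact_force: [-0.1, -0.2, -2.0]
opening: 0.579
grasp_force: 42.1
```

Call:
carry_out([
  [0, 0, 0, 0, 0, 0, -1],
  [0, 0, 0, 0, 0, 0, -1],
  [0, 0, 0, 0, 0, 0, -1],
  [0, 0, 0, 0, 0, 0, -1],
  [0, 0, 0, 0, 0, -0.2, -1],
  [0, 0, 0, 0, 0, -0.4, -1],
  [0, 0, 0, 0, 0, -0.4, -1],
])

```text
clock: 7.35
eef_pos: [494.7, -33.8, 121.5]
tcp_rot: [3.135, 0.0, 1.571]
contact_force: [0.6, 0.2, -0.3]
opening: 1.0
grasp_force: 0.0
```

Run:
```python
from h import *
np.set_printoptions(precision=1,suppress=True)
s=r.sense();print(s['clock'],s['eef_pos'],s['tcp_rot'],s['opening'],s['grasp_force'])
```

```text
7.35 [494.7 -33.8 121.5] [3.1 0.  1.6] 0.9998646800786647 0.0
```

Call:
carry_out([
  [0, 0, 0, 0.2, 0.11, 0, -1],
  [0, 0, 0, 0.4, 0.22, 0, -1],
  [0, 0, 0, 0.6, 0.33, 0, -1],
  [0, 0, 0, 0.8, 0.44, 0, -1],
  [0, 0, 0, 0.974, 0.543, 0, -1],
  [0, 0, 0, 0.974, 0.543, 0, -1],
  [0, 0, 0, 0.974, 0.543, 0.1, -1],
  [0, 0, 0, 0.974, 0.543, 0.1, -1],
])

```text
clock: 8.35
eef_pos: [625.4, 208.5, 90.3]
tcp_rot: [-3.136, 0.002, 1.571]
contact_force: [-0.2, -0.2, -0.2]
opening: 1.005
grasp_force: 0.0
```

Run:
```python
from h import *
np.set_printoptions(precision=1,suppress=True)
snap('side','s3.png',(100,260,230,430),4)
im=snap('top')
print(*fit('top',colmask(im,'yellow'),25,56,58,(492,-34),18))
s=r.sense();print(s['clock'],s['eef_pos'],s['tcp_rot'],s['opening'],s['grasp_force'])
```

```text
[492.8 -31.6] 0.9313949689643907
8.45 [627.3 209.   92.7] [-3.1  0.   1.6] 0.9978867401020383 0.0
```

View pics/s3.png

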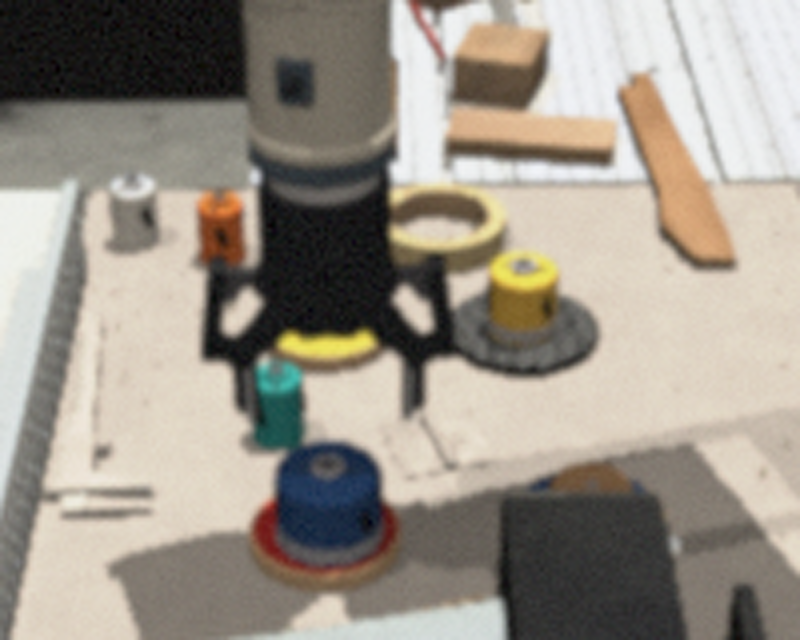

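The yellow saw stands upright on the mat, and the gripper is centred over the blue saw.

Call:
carry_out([
  [0, 0, 0, 0, 0, 0.1, -1],
  [0, 0, 0, 0, 0, 0.2, -1],
  [0, 0, 0, 0, 0, 0.26, -1],
  [0, 0, 0, 0, 0, 0.284, -1],
  [0, 0, 0, 0, 0, 0.284, -1],
  [0, 0, 0, 0, 0, 0.284, 1],
  [0, 0, 0, 0, 0, 0.284, 1],
  [0, 0, 0, 0, 0, 0.284, 1],
])

```text
clock: 9.45
eef_pos: [628.5, 210.1, 23.4]
tcp_rot: [3.14, -0.0, 1.571]
contact_force: [-1.7, 0.1, 5.8]
opening: 0.77
grasp_force: 44.4
```

Call:
carry_out([
  [0, 0, 0, 0, 0, 0, 1],
  [0, 0, 0, 0, 0, 0, 1],
])

```text
clock: 9.7
eef_pos: [628.5, 210.1, 23.4]
tcp_rot: [3.14, -0.0, 1.571]
contact_force: [-2.2, -0.9, 5.4]
opening: 0.762
grasp_force: 44.4
```

Call:
carry_out([
  [0, 0, 0, 0, 0, -0.1, 1],
  [0, 0, 0, 0, 0, -0.28, 1],
  [0, 0, 0, -0.02, -0.16, -0.3, 1],
  [0, 0, 0, -0.04, -0.36, -0.3, 1],
  [0, 0, 0, -0.06, -0.55, -0.3, 1],
  [0, 0, 0, -0.072, -0.646, -0.3, 1],
  [0, 0, 0, -0.072, -0.646, -0.25, 1],
  [0, 0, 0, -0.072, -0.646, -0.14, 1],
])

```text
clock: 10.7
eef_pos: [468.6, 192.7, 57.6]
tcp_rot: [3.137, -0.002, 1.571]
contact_force: [-0.3, -0.2, -2.6]
opening: 0.761
grasp_force: 45.8
```

Call:
carry_out([
  [0, 0, 0, 0, 0, 0, 1],
  [0, 0, 0, 0, 0, 0.02, 1],
  [0, 0, 0, 0, 0, 0.04, 1],
  [0, 0, 0, 0, 0, 0.06, 1],
  [0, 0, 0, 0, 0, 0.06, 1],
])

```text
clock: 11.32
eef_pos: [466.2, 191.8, 41.8]
tcp_rot: [-3.141, 0.0, 1.571]
contact_force: [-0.6, 0.7, -2.2]
opening: 0.766
grasp_force: 46.1
```

Run:
```python
from h import *
np.set_printoptions(precision=1,suppress=True)
im=snap('top')
for n,k,R,a,b,x in [('stand_red','red',43,14,14,(632,201)),('stand_yellow','yellow',43,14,14,(633,-34)),('saw_yellow','yellow',25,56,58,(492,-33))]:
    print(n,*fit('top',colmask(im,k),R,a,b,x,30 if 'st' in n else 16))
s=r.sense();print(s['clock'],s['eef_pos'],s['tcp_rot'],s['contact_force'],s['wrist_torque'])
```

```text
stand_red [630.5 203.9] 0.9391949651250666
stand_yellow [631.7 -34.5] 0.8967817848781494
saw_yellow [492.6 -32.3] 0.9399455258088089
11.375 [466.3 191.8  42. ] [-3.1  0.   1.6] [ 0.4 -0.1 -1.9] [0. 0. 0.]
```

The blue saw is already over the plug and not touching it. Down the rest of the way.

Call:
carry_out([
  [0, 0, 0, 0, 0, 0.03, 1],
  [0, 0, 0, 0, 0, 0.06, 1],
  [0, 0, 0, 0, 0, 0.078, 1],
  [0, 0, 0, 0, 0, 0.078, 1],
  [0, 0, 0, 0, 0, 0.078, -1],
  [0, 0, 0, 0, 0, 0.078, -1],
  [0, 0, 0, 0, 0, 0.078, -1],
])

```text
clock: 12.25
eef_pos: [466.4, 191.9, 22.4]
tcp_rot: [-3.142, -0.0, 1.571]
contact_force: [0.7, -0.2, 0.5]
opening: 0.999
grasp_force: 0.0
```

Call:
carry_out([
  [0, 0, 0, 0, 0, 0, -1],
  [0, 0, 0, 0, 0, -0.15, -1],
  [0, 0, 0, 0, 0, -0.4, -1],
  [0, 0, 0, -0.2, 0.15, -0.4, -1],
  [0, 0, 0, -0.4, 0.3, -0.4, -1],
  [0, 0, 0, -0.6, 0.45, -0.4, -1],
  [0, 0, 0, -0.8, 0.6, -0.4, -1],
  [0, 0, 0, -0.9, 0.66, -0.4, -1],
])

```text
clock: 13.25
eef_pos: [633.2, -36.0, 122.4]
tcp_rot: [3.141, 0.0, 1.569]
contact_force: [-0.1, 0.5, -0.2]
opening: 0.998
grasp_force: 0.0
```

Run:
```python
from h import *
np.set_printoptions(precision=1,suppress=True)
snap('side','s4.png',(100,260,230,430),4)
im=snap('top','t4.png',(140,300,220,420),4)
for n,k,R,a,b,x in [('stand_red','red',43,14,14,(632,201)),('saw_red','red',18,84,86,(631,-34)),('saw_blue','blue',33,62,64,(466,191))]:
    print(n,*fit('top',colmask(im,k),R,a,b,x,30 if 'st' in n else 18))
s=r.sense();print(s['clock'],s['eef_pos'],s['tcp_rot'],s['contact_force'],s['wrist_torque'])
```

```text
stand_red [630.5 203.9] 0.9417150097514316Traceback (most recent call last):
  File "<stdin>", line 6, in <module>
  File "h.py", line 38, in fit
    cv2.fillConvexPoly(A,cv2.convexHull(((sq-off)*S).astype(np.int32)),1)
    ~~~~~~~~~~~~~~~~~~^^^^^^^^^^^^^^^^^^^^^^^^^^^^^^^^^^^^^^^^^^^^^^^^^^^
cv2.error: OpenCV(4.12.0) /io/opencv/modules/imgproc/src/drawing.cpp:2404: error: (-215:Assertion failed) points.checkVector(2, CV_32S) >= 0 in function 'fillConvexPoly'
```

View pics/s4.png

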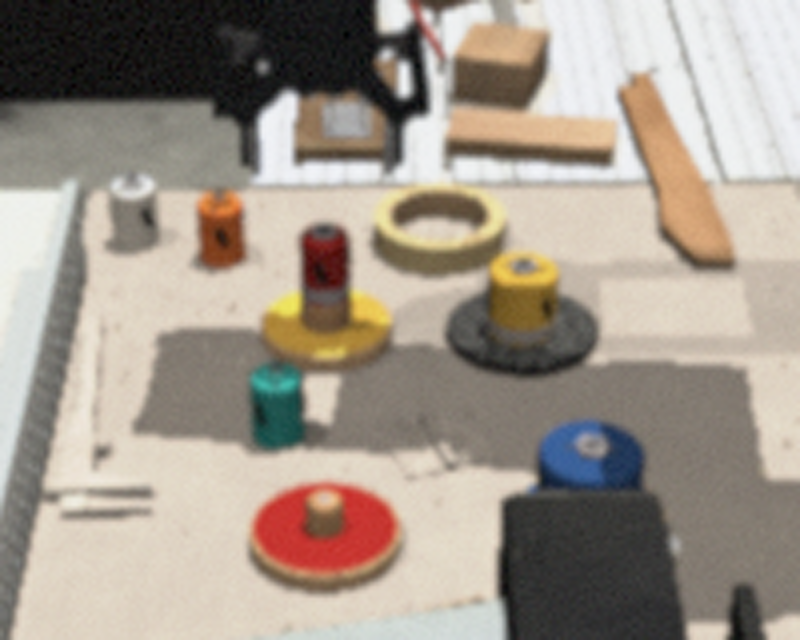

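View pics/t4.png

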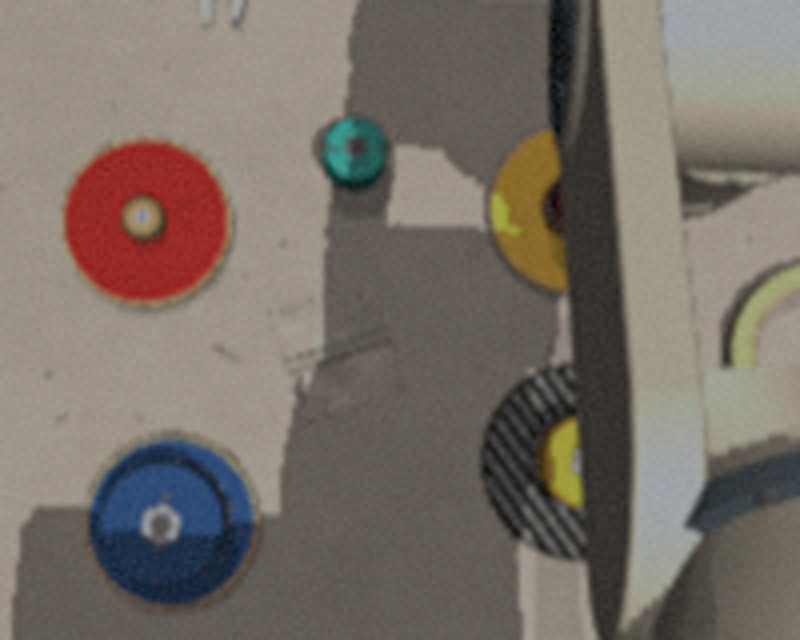

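The blue saw is home on its stand, and the red plug is now clear to see. I'll pin down the red saw in the first picture.

Run:
```python
from h import *
np.set_printoptions(precision=1,suppress=True)
im=cv2.imread('pics/top0.png')[:,:,::-1].copy()
h=cv2.cvtColor(im,cv2.COLOR_RGB2HSV)
def boss(rc,z,rad=5):
    yy,xx=np.mgrid[:400,:640];m=((yy-rc[0])**2+(xx-rc[1])**2<=rad**2)
    w=np.clip(150-h[...,1].astype(float),0,None)*m
    p=[(w*yy).sum()/w.sum(),(w*xx).sum()/w.sum()];return np.array(p),ray('top',*p,z)
print(boss((193.3,250.1),68),boss((187,368.1),90),boss((271.6,259.7),90))
hh=h[...,0].astype(int);m=(((hh<8)|(hh>170))&(h[...,1]>90)).astype(np.uint8)
m[:, :]&=1
for a in (82,70,50): print(a,*fit('top',m,18,a,86,(632,-35),12))
im2=snap('top');h=cv2.cvtColor(im2,cv2.COLOR_RGB2HSV)
print('plug red',boss((193.4,255.9),36,7))
```

```text
(array([193.4, 250.1]), array([627.7, 210.6,  68. ])) (array([187.1, 368.1]), array([633.5, -35.4,  90. ])) (array([271.7, 259.6]), array([465.4, 190.6,  90. ]))
82 [630.5 -31.8] 0.9053698835899362
70 [631.5 -33.2] 0.903784438389343
50 [632.2 -33.7] 0.8436853580812881
plug red (array([194.1, 255.3]), array([629.9, 203.1,  36. ]))
```

Call:
carry_out([
  [0, 0, 0, -0.008, 0.006, 0.08, -1],
  [0, 0, 0, -0.008, 0.006, 0.2, -1],
  [0, 0, 0, -0.008, 0.006, 0.28, -1],
  [0, 0, 0, -0.008, 0.006, 0.306, -1],
  [0, 0, 0, -0.008, 0.006, 0.306, 1],
  [0, 0, 0, -0.008, 0.006, 0.306, 1],
  [0, 0, 0, -0.008, 0.006, 0.306, 1],
  [0, 0, 0, -0.008, 0.006, 0.306, 1],
])

```text
clock: 14.4
eef_pos: [633.6, -35.2, 47.1]
tcp_rot: [3.14, 0.0, 1.571]
contact_force: [-0.8, 1.4, 7.0]
opening: 0.393
grasp_force: 40.0
```

Call:
carry_out([
  [0, 0, 0, 0, 0, 0, 1],
  [0, 0, 0, 0, 0, 0, 1],
  [0, 0, 0, 0, 0, 0, 1],
])

```text
clock: 14.78
eef_pos: [633.5, -35.2, 47.1]
tcp_rot: [3.14, -0.0, 1.571]
contact_force: [-1.3, 0.5, 6.1]
opening: 0.402
grasp_force: 40.0
```

Call:
carry_out([
  [0, 0, 0, 0, 0, -0.12, 1],
  [0, 0, 0, 0.05, 0, -0.3, 1],
  [0, 0, 0, 0.25, -0.003, -0.3, 1],
  [0, 0, 0, 0.48, -0.005, -0.3, 1],
  [0, 0, 0, 0.7, -0.008, -0.3, 1],
  [0, 0, 0, 0.88, -0.01, -0.3, 1],
  [0, 0, 0, 0.954, -0.01, -0.2, 1],
  [0, 0, 0, 0.954, -0.01, -0.05, 1],
])

```text
clock: 15.78
eef_pos: [631.3, 205.6, 59.1]
tcp_rot: [3.138, -0.001, 1.573]
contact_force: [-0.4, -0.1, -2.0]
opening: 0.4
grasp_force: 40.3
```

Run:
```python
from h import *
np.set_printoptions(precision=1,suppress=True)
snap('side','s5.png',(190,270,260,370),7)
im=snap('top')
for n,k,R,a,b,x in [('stand_yellow','yellow',43,14,14,(633,-34)),('saw_yellow','yellow',25,56,58,(492,-33))]:
    print(n,*fit('top',colmask(im,k),R,a,b,x,30 if 'st' in n else 16))
h=cv2.cvtColor(im,cv2.COLOR_RGB2HSV)
def boss(p,z,rad):
    rc=proj('top',[*p,z]);yy,xx=np.mgrid[:400,:640];m=((yy-rc[0])**2+(xx-rc[1])**2<=rad**2)
    w=np.clip(150-h[...,1].astype(float),0,None)*m
    p=[(w*yy).sum()/w.sum(),(w*xx).sum()/w.sum()];return ray('top',*p,z)
print(boss((492.7,-32.5),62,5),boss((632,-34),36,9))
s=r.sense();print(s['clock'],s['eef_pos'],s['tcp_rot'],s['contact_force'],s['opening'])
```

```text
stand_yellow [631.7 -34.5] 0.8992689364911385
saw_yellow [492.8 -32.4] 0.9618626922039385
[493.  -32.3  62. ] [632.7 -33.7  36. ]
15.875 [627.3 202.9  54.8] [-3.1  0.   1.6] [ 0.  -0.2 -1.8] 0.39766705692393295
```

View pics/s5.png

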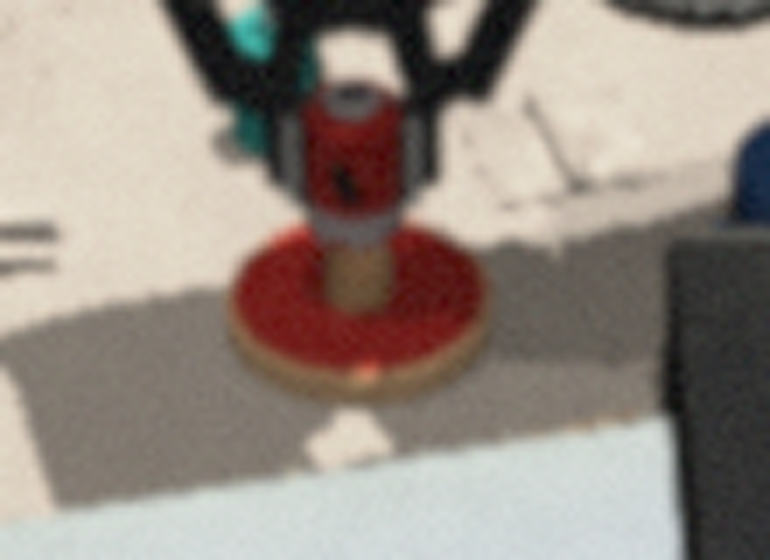

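The red saw is lined up above its plug. I'll lower it gently and check the force.

Call:
carry_out([
  [0, 0, 0, 0, 0, 0, 1],
  [0, 0, 0, 0, 0, 0, 1],
  [0, 0, 0, 0, 0, 0.02, 1],
  [0, 0, 0, 0, 0, 0.04, 1],
  [0, 0, 0, 0, 0, 0.05, 1],
  [0, 0, 0, 0, 0, 0.06, 1],
  [0, 0, 0, 0, 0, 0.07, 1],
  [0, 0, 0, 0, 0, 0.07, 1],
])

```text
clock: 16.88
eef_pos: [630.2, 203.3, 40.8]
tcp_rot: [-3.141, 0.0, 1.571]
contact_force: [0.3, 0.1, -0.0]
opening: 0.4
grasp_force: 40.2
```

Call:
carry_out([
  [0, 0, 0, 0, 0, 0.02, 1],
  [0, 0, 0, 0, 0, 0.04, 1],
  [0, 0, 0, 0, 0, 0.055, 1],
  [0, 0, 0, 0, 0, 0.066, 1],
  [0, 0, 0, 0, 0, 0.066, 1],
])

```text
clock: 17.5
eef_pos: [630.2, 203.3, 25.1]
tcp_rot: [-3.141, 0.0, 1.571]
contact_force: [-3.2, -1.6, 6.3]
opening: 0.401
grasp_force: 41.1
```

Call:
carry_out([
  [0, 0, 0, 0, 0, 0, -1],
  [0, 0, 0, 0, 0, 0, -1],
  [0, 0, 0, 0, 0, 0, -1],
  [0, 0, 0, 0, 0, 0, -1],
  [0, 0, 0, 0, 0, -0.15, -1],
  [0, 0, 0, 0, 0, -0.4, -1],
  [0, 0, 0, -0.2, -0.1, -0.4, -1],
  [0, 0, 0, -0.4, -0.2, -0.4, -1],
])

```text
clock: 18.5
eef_pos: [580.3, 102.7, 125.5]
tcp_rot: [3.14, -0.0, 1.572]
contact_force: [-0.2, -1.0, -0.0]
opening: 0.999
grasp_force: 0.0
```

Call:
carry_out([
  [0, 0, 0, -0.2, -0.12, 0, -1],
  [0, 0, 0, -0.4, -0.25, 0, -1],
  [0, 0, 0, -0.546, -0.352, 0, -1],
  [0, 0, 0, -0.546, -0.352, 0, -1],
  [0, 0, 0, -0.546, -0.352, 0, -1],
])

```text
clock: 19.12
eef_pos: [493.1, -33.1, 124.8]
tcp_rot: [3.14, -0.0, 1.57]
contact_force: [1.1, 0.1, -0.5]
opening: 1.004
grasp_force: 0.0
```

Run:
```python
from h import *
snap('side','s6.png',(100,260,230,430),4)
s=r.sense();print(s['clock'],s['eef_pos'],s['tcp_rot'],s['contact_force'],s['opening'])
```

```text
19.175 [493.28070659 -32.6993025  124.77933666] [ 3.14048968e+00 -1.26920099e-04  1.57086091e+00] [0.25996594 0.74126792 0.67828268] 0.9966674840401357
```

View pics/s6.png

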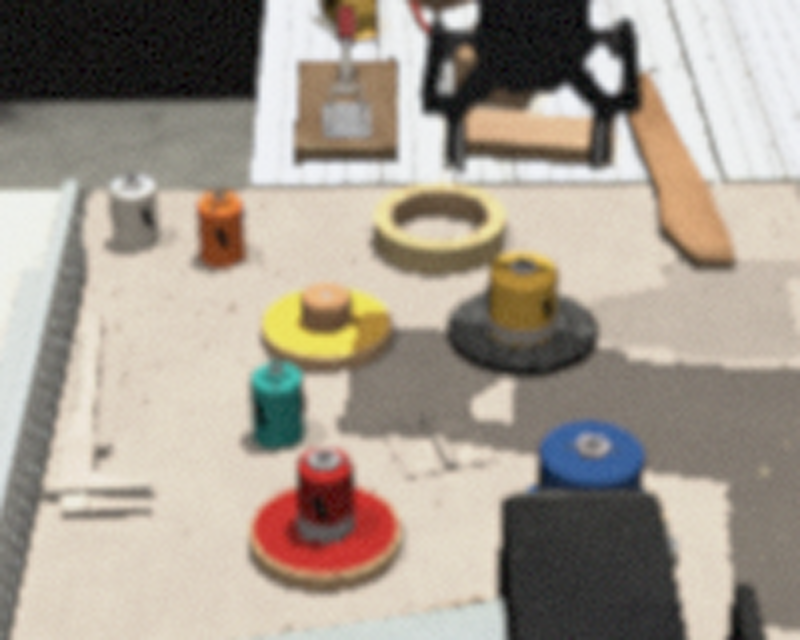

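The red saw is home. Now the yellow one.

Call:
carry_out([
  [0, 0, 0, 0, 0, 0.15, -1],
  [0, 0, 0, 0, 0, 0.3, -1],
  [0, 0, 0, 0, 0, 0.4, -1],
  [0, 0, 0, 0, 0, 0.43, -1],
  [0, 0, 0, 0, 0, 0.43, -1],
  [0, 0, 0, 0, 0, 0.43, 1],
  [0, 0, 0, 0, 0, 0.43, 1],
  [0, 0, 0, 0, 0, 0.43, 1],
])

```text
clock: 20.18
eef_pos: [493.1, -33.1, 18.2]
tcp_rot: [3.14, -0.0, 1.57]
contact_force: [-1.6, 1.6, 8.4]
opening: 0.581
grasp_force: 40.2
```

Call:
carry_out([
  [0, 0, 0, 0, 0, 0, 1],
  [0, 0, 0, 0, 0, 0, 1],
  [0, 0, 0, 0, 0, 0, 1],
])

```text
clock: 20.55
eef_pos: [493.0, -33.1, 18.2]
tcp_rot: [3.14, -0.0, 1.57]
contact_force: [-1.3, 0.9, 8.3]
opening: 0.579
grasp_force: 40.2
```

```bash
cat > b.py <<'E'
from h import *
np.set_printoptions(precision=1,suppress=True)
im=snap('top')
print(*fit('top',colmask(im,'yellow'),43,14,14,(632,-34),30))
h=cv2.cvtColor(im,cv2.COLOR_RGB2HSV)
H=h[...,0].astype(int);m=((H<21)&(h[...,1]>40)).astype(np.uint8)
print(*fit('top',m,17,34,36,(632,-34),12))
E
python3 b.py
```

```text
[635.8 -34.2] 0.9179846811896947
[633.2 -32.4] 0.8509080864581176
```

Call:
carry_out([
  [0, 0, 0, 0, 0, -0.12, 1],
  [0, 0, 0, 0, 0, -0.3, 1],
  [0, 0, 0, -0.002, 0.15, -0.32, 1],
  [0, 0, 0, -0.004, 0.33, -0.32, 1],
  [0, 0, 0, -0.006, 0.5, -0.32, 1],
  [0, 0, 0, -0.007, 0.56, -0.28, 1],
  [0, 0, 0, -0.007, 0.56, -0.17, 1],
  [0, 0, 0, -0.007, 0.56, -0.17, 1],
])

```text
clock: 21.6
eef_pos: [629.6, -34.8, 57.3]
tcp_rot: [-3.136, -0.0, 1.571]
contact_force: [-0.5, -0.2, -1.7]
opening: 0.581
grasp_force: 42.3
```

Call:
carry_out([
  [0, 0, 0, 0, 0, 0, 1],
  [0, 0, 0, 0, 0, 0, 1],
])

```text
clock: 21.85
eef_pos: [632.7, -34.9, 60.7]
tcp_rot: [3.14, 0.0, 1.571]
contact_force: [0.2, -0.7, -2.2]
opening: 0.58
grasp_force: 42.3
```

Run:
```python
from h import *
snap('side','s7.png',(140,200,270,360),8)
s=r.sense();print(s['clock'],s['eef_pos'],s['tcp_rot'],s['contact_force'],s['opening'])
```

```text
21.9 [632.79998501 -34.93682381  60.63486542] [3.14013456e+00 1.07261156e-04 1.57073883e+00] [ 0.15608052  0.0437189  -1.45145023] 0.5804279042016097
```

View pics/s7.png

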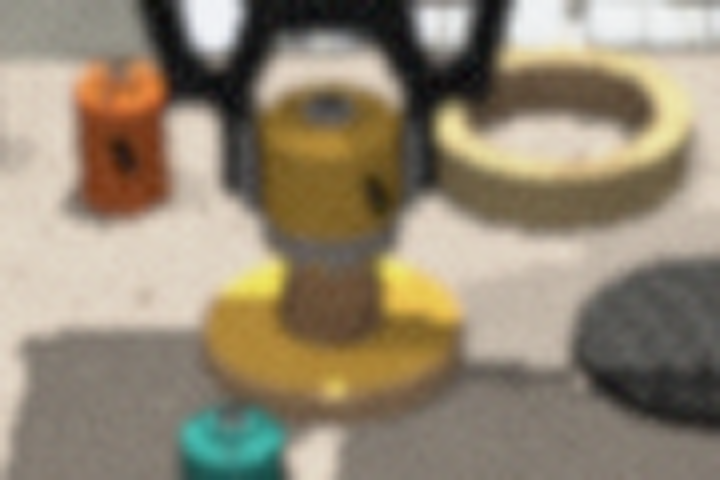

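The yellow saw is lined up over its plug, so I'll lower it.

Call:
carry_out([
  [0, 0, 0, 0, 0, 0.03, 1],
  [0, 0, 0, 0, 0, 0.05, 1],
  [0, 0, 0, 0, 0, 0.06, 1],
  [0, 0, 0, 0, 0, 0.07, 1],
  [0, 0, 0, 0, 0, 0.078, 1],
  [0, 0, 0, 0, 0, 0.078, 1],
])

```text
clock: 22.65
eef_pos: [632.3, -34.9, 39.9]
tcp_rot: [-3.141, -0.0, 1.571]
contact_force: [0.2, -0.1, -0.9]
opening: 0.577
grasp_force: 42.3
```

Call:
carry_out([
  [0, 0, 0, 0, 0, 0.03, 1],
  [0, 0, 0, 0, 0, 0.05, 1],
  [0, 0, 0, 0, 0, 0.066, 1],
  [0, 0, 0, 0, 0, 0.066, 1],
  [0, 0, 0, 0, 0, 0.066, 1],
])

```text
clock: 23.28
eef_pos: [632.1, -34.9, 24.2]
tcp_rot: [-3.141, -0.0, 1.571]
contact_force: [-4.3, -0.6, 9.7]
opening: 0.582
grasp_force: 43.3
```

Call:
carry_out([
  [0, 0, 0, 0, 0, 0, -1],
  [0, 0, 0, 0, 0, 0, -1],
  [0, 0, 0, 0, 0, 0, -1],
  [0, 0, 0, 0, 0, 0, -1],
  [0, 0, 0, 0, 0, -0.15, -1],
  [0, 0, 0, 0, 0, -0.4, -1],
  [0, 0, 0, 0, 0, -0.7, -1],
  [0, 0, 0, 0, 0, -0.7, -1],
])

```text
clock: 24.28
eef_pos: [634.9, -35.0, 203.6]
tcp_rot: [3.134, 0.0, 1.571]
contact_force: [-0.4, -0.7, -0.8]
opening: 1.001
grasp_force: 0.0
```

Call:
carry_out([
  [0, 0, 0, -0.25, -0.15, 0, -1],
  [0, 0, 0, -0.5, -0.3, 0, -1],
  [0, 0, 0, -0.75, -0.45, 0, -1],
  [0, 0, 0, -0.95, -0.5, 0, -1],
  [0, 0, 0, -0.95, -0.5, 0, -1],
])

```text
clock: 24.9
eef_pos: [505.6, -274.9, 197.8]
tcp_rot: [-3.14, -0.0, 1.568]
contact_force: [0.4, 0.7, 0.5]
opening: 1.001
grasp_force: 0.0
```

Run:
```python
from h import *
np.set_printoptions(precision=1,suppress=True)
snap('side','s8.png',(100,260,230,430),4)
im=snap('top','t8.png',(140,300,220,420),4)
for k,R,x in [('red',18,(630,203)),('yellow',25,(632,-34)),('blue',33,(466,191))]:
    h=cv2.cvtColor(im,cv2.COLOR_RGB2HSV);rc=proj('top',[*x,68]);yy,xx=np.mgrid[:400,:640]
    w=np.clip(150-h[...,1].astype(float),0,None)*((yy-rc[0])**2+(xx-rc[1])**2<=25)
    print(k,ray('top',(w*yy).sum()/w.sum(),(w*xx).sum()/w.sum(),68))
s=r.sense();print(s['clock'],s['eef_pos'],s['contact_force'])
```

```text
red [630.1 203.1  68. ]
yellow [632.  -33.9  68. ]
blue [466.2 191.6  68. ]
25.0 [ 506.4 -273.8  197.8] [ 0.2  0.7 -0.2]
```

View pics/s8.png

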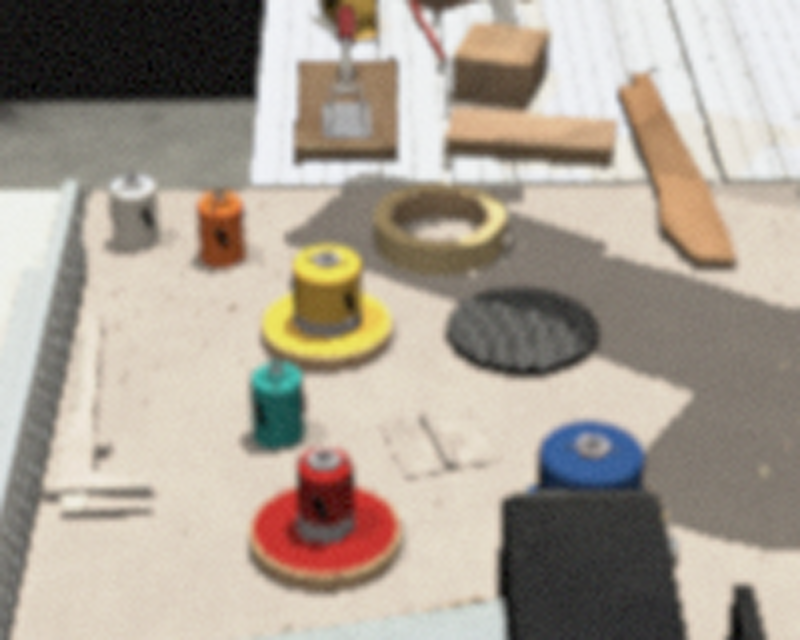

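View pics/t8.png

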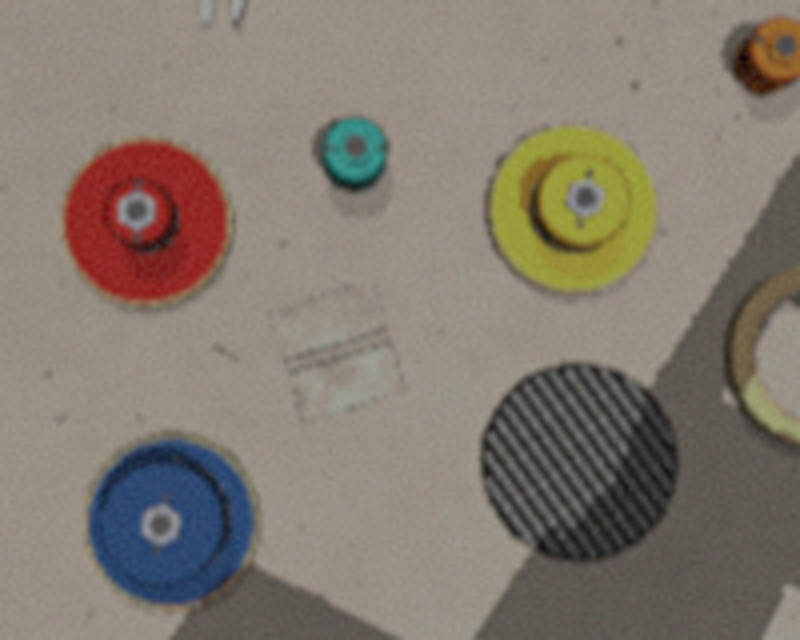

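All three saws sit upright and home on the stand of their own colour. Their bosses are within about 1 mm of the stand axes, the mat is empty, and the robot is clear.

```bash
python3 -c "
from rig import r
print(r.sign_off())"
```

```text
the job is handed in; nothing more can be done
None
```

The three hole saws now sit upright on the stands of their own colours, the yellow one having been parked on the mat on the way; the job was handed in at about 25 s, and no verdict came back.

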